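# Seat a wafer cassette and hold the reader arm out at its mark

### The arm

A 7-joint arm with a two-finger parallel gripper is mounted at the origin on the work surface. World frame = base frame: x ahead of the robot, y to its left, z up, the work surface at z = 0. Lengths are in m, angles in degrees, forces in N, time in s.
With the tool pointing down it reaches from about 0.425 to 1.025 m from the base axis. Payload 9.4 kg.
Tool frame: the origin (TCP) lies on the centre line of the jaws, within the pads' length; the fingertips stand 17 mm ahead of it and the grasp point (between the pads) lies 2 mm behind it; x points along the fingers, y is the direction in which the jaws open and shut, and the axes are right-handed (so a half turn about x gives the same grasp; the last joint's range is limited). The gripper opens to 85 mm and grips with 20 to 120 N. Pads are 22 mm wide; open, the fingers measure 114 mm over their backs; the gripper's body (76 mm by 85 mm) begins 54 mm behind the grasp point. The pads swing forward as they close: fully open they stand 13 mm farther back than shut.
Start: joints at [-77.447, 34.337, -0.143, 91.639, 0.103, 54.024, -4.572], TCP at [0.211, 0.694, 0.248] pointing down, gripper open.
Joint ranges: [-147.43, 147.43], [-19.82, 112.94], [-74.19, 73.91], [6.32, 146.72], [-59.91, 239.91], [6.04, 106.73], [-150.56, 150.56]. Speed limits (degrees/s): [127.2, 127.2, 172.46, 172.46, 180, 180, 180].

### API

Orientations are given as a 3x3 rotation matrix whose columns are the frame's x, y, z axes.
In Python, from cell import ctrl gives the robot as it stands.
- The arm moves only by the shell command python3 -m crank 'ROWS' [FORCE]. ROWS is JSON, a list of rows, each an object with "angular": the turn, a rotation vector about the tool's x, y, z in degrees, a list of three; "travel": the shift along the tool's x, y, z in mm, a list of three; "claw": the closure, from 0 (fully open) to 1 (shut). A call has 1 to 12 rows; each row shifts and turns the pose as measured when the row begins, along the tool's axes as they then stand; what a row does not reach is not made up. A row lasts 1/12 s, in which the tool goes at most 41.7 mm and 7.16 degrees, less where a joint would pass 70% of its speed; a pose out of reach is approached as far as the arm can. A call is refused whole if a number of a shift passes 41.7 or a number of a turn 7.16, either way. A call with a gripper value outside its range is refused whole. The fingers move at their own pace and stop on an object; FORCE is the grip in N (left out, the last holds). Time passes only in rows, so rows that do not move let the fingers close. It gives the time, the measured TCP pose, the force and the opening at its end, in the units of the state.
- ctrl.observe(): the state, without advancing time (a new reading comes with each control period).
- ctrl.grab_frame(name): name is "side" or "top" or "wrist"; returns the picture (384x512x3 uint8, blue, green, red); there is no depth.
- ctrl.calibration(name): a dict with "fov_y" (degrees; the focal length in pixels is half the picture's height over the tangent of half this angle, whatever the lens; pixels are square), "cx", "cy" (the principal point, pixels), "R" (3x3) and "t" (3): a world point X has camera coordinates R X + t. Camera axes: x right, y down, z forward; pixel columns grow to the right and rows downward; lengths in m; the calibration is good to about 2 mm. The wrist camera is an equidistant fisheye: a pixel r from the principal point sees the ray r / f radians off the axis. A picture is of the moment at which its call begins: read the wrist's pose just before it. calibration takes no time and is no camera call; for the wrist camera it gives the pose at the moment of the call.
- ctrl.finish_job(): hands the job in, once; it reports no verdict.
The state is a dict: "clock": time; "joint_pos": joint angles; "dq": joint speeds; "tau": joint torques, N m; "ee_pos": TCP position; "ee_rot": TCP orientation; "wrist_force": force on the tool from outside, world axes, zero at the start; "wrist_torque": the same for the moment, N m; "gripper_width": finger opening in m.
Only numpy, scipy, OpenCV 4.12 (cv2) and the standard library are available. Lean on these libraries where they do the work, as an engineer would, in place of code of your own. Each camera call takes 0.05 s, during which the arm holds its last target. There are 200 camera calls.

### The job

Lift the cassette that is loaded with wafers, keeping it upright, lower it gently into the nest of the read station until it sits flat and square between the tan guides with its H-bar end towards the reader's post, and let go of it. Then squeeze the yellow lock button on the grip of the reader arm, draw the arm straight out over the cassette until the orange mark on its bar (the 80 mm mark) stands at the mouth of the sleeve, and finish still holding it there against its return spring. Leave the empty cassette and everything else on the bench where it is.

Things in the scene. Friction and masses are not known exactly. Their poses are not given: they have to be found in the camera images.
- cassette_centre (a point): centre (29 mm above the underside) of the LOADED wafer cassette: loose white plastic carrier, 140 mm long (y), 60 mm wide (x), 58 mm high (z), 0.15 to 0.3 kg, full of dark wafers on edge. On the bench to the robot's left, up to 0.3 rad askew. Grasp across its side walls, half-way along (60 mm); no room for a finger inside. Rightly in the nest, its axes agree with those of nest
- cassette: the same loaded cassette; origin at the centre of its underside. Side walls flat and plumb from 26 to 58 mm above the underside; below, it narrows to two runners, 46 mm over their outsides, 140 mm long, on which it stands. The -y end has the H-bar (a crossbar between two posts), the +y end is a closed plate
- h_bar (a point): middle of the loaded cassette's H-bar, in its -y end: 67 mm from the cassette's centre, 30 mm above its underside. At the start that end points roughly to the robot's right. Seated the right way round it is at y = -67 mm of nest
- nest (a point): centre of the nest's floor, 40 mm above the bench top. z up; +y along the nest, away from the reader's post: the way the reader arm slides out. The nest is the space between six tan guides, 49 x 143 mm inside (1.5 mm play each side of the runners), 12 mm high with flared tops; the middle 80 mm of the long sides is free. Seated, cassette_centre is 29 mm above nest
- station: the read station, a low fixed machine with a white deck (226 x 436 mm, 40 mm high), operator panel on the robot's side, the nest at its left and the reader's post and sleeve at its right; set in a different place and up to 0.2 rad askew each time. Origin on the bench top under nest, same axes
- grip (a point): centre of the squeeze grip on the arm's black reader head, midway between its gripping faces WITH THE BUTTON PRESSED, 187 mm above the bench top. Axes as nest. Plain cheek at x = -15 mm from here, yellow button face (28 x 36 mm) at x = +20 mm out, +15 mm pressed: 35 mm wide, 30 mm squeezed. Grasp from above, closing along x. Parked, it is at y = -125 mm of nest; it travels with the arm
- reader_grip: the same grip: an upright dark block 36 mm long (y), 46 mm tall, on the top of the head (origin there, at its foot, 160 mm above the bench top). The head, 46 x 60 mm (50 mm over its ribs), has its underside 118 mm (lens 114 mm) above the bench top, 16 mm clear over a seated cassette (top at 98 mm)
- lock_button (a joint): travel in m of the yellow lock button in the grip's +x face (it moves along -x): 0 out, 0.005 fully in; spring 1 N (out) to 3 N (in), so a grip of 20 N or more presses it home. From 0.0035 its prong is free of the steel keeper on the sleeve; below that the parked arm is locked. Squeezing the grip keeps it pressed. If the arm is let go, its spring draws it back and it locks again
- reader_arm (a joint): extension in m of the telescoping arm, a square aluminium bar with black ticks every 10 mm that slides out of a dark square sleeve, along +y of nest: 0 parked and locked (zero tick at the sleeve's mouth), 0.080 with the middle of the orange 3 mm mark at the mouth, 0.110 end stop. A return spring pulls it back with 4 to 5.5 N
- empty_cassette: the second, EMPTY cassette: same shape and size as the loaded one but with no wafers, so one sees through it; it stands by on the bench top beside the loaded one (which of the two places holds which varies). Leave it alone. Origin at the centre of its underside
- trackball: black trackball, 85 x 70 x 40 mm, with a dark red ball, at the far side of the bench. Bystander. Origin at the centre of its underside
- code_scanner: pale grey hand scanner lying on the far side of the bench, about 155 x 66 x 34 mm. Bystander. Origin at its underside
- wash_bottle: round bottle with a red cap and a blue label, 60 mm across, 150 mm tall, to the robot's right. Bystander. Origin at the centre of its underside
- wafer_shipper: round, pale single-wafer box, 70 mm across, 19 mm tall, to the robot's right. Bystander. Origin at the centre of its underside
- hex_driver: small driver with a blue handle, 160 mm long, lying to the robot's right. Bystander. Origin at its underside, half-way along
Mind the look-alikes: they are no part of the job. What is shaped like the cassette but green or purple is not meant.

How it is judged:
By the outcome, as a careful person would: the job done as asked, in the order asked, and still so for the second after the job is handed in, while the arm keeps its last pose, push and grip.
It also fails if it takes over 56 s, if anything falls off the work surface, if the arm or the gripper's body presses on something with over 40 N, if the wrist force passes 120 N, or if a joint passes its speed limit or range.

## Working session

There is one attempt and no reset: what is moved stays moved. The work goes in short steps, Python scripts to look and compute and a shell command to move; the robot and the scene stay as the last step left them, time stands still between calls to the robot, and variables do not carry over. Pictures are saved under pics/ and viewed, about 8 in all and at most 12, crops included, and the job is handed in when it is done.

```bash
ls; mkdir -p pics; cat > h.py <<'E'
import numpy as np, cv2
from cell import ctrl
def snap(n,fn):
    c=ctrl.calibration(n); im=ctrl.grab_frame(n); cv2.imwrite(f'pics/{fn}.png',im)
    np.savez(f'pics/{fn}.npz',R=c['R'],t=c['t'],k=[c['fov_y'],c['cx'],c['cy']],fish=(n=='wrist')); return im
def ray(fn,u,v):
    d=np.load(f'pics/{fn}.npz'); fov,cx,cy=d['k']; f=192/np.tan(np.radians(fov/2)); a=np.array([u-cx,v-cy])
    if d['fish']:
        r=np.hypot(*a); th=r/f; q=np.array([*(a/max(r,1e-9)*np.sin(th)),np.cos(th)])
    else: q=np.array([*(a/f),1])
    R=d['R']; return -R.T@d['t'], R.T@q
def atz(fn,u,v,z):
    o,q=ray(fn,u,v); return o+q*(z-o[2])/q[2]
def proj(fn,X):
    d=np.load(f'pics/{fn}.npz'); fov,cx,cy=d['k']; f=192/np.tan(np.radians(fov/2)); p=d['R']@np.array(X,float)+d['t']
    if d['fish']:
        r=np.hypot(p[0],p[1]); th=np.arctan2(r,p[2]); return np.array([cx,cy])+f*th*p[:2]/r
    return np.array([cx,cy])+f*p[:2]/p[2]
E
python3 - <<'E'
from h import *
a=snap('side','s0');b=snap('top','t0');w=snap('wrist','w0')
for n in('s0','t0','w0'):
    d=np.load(f'pics/{n}.npz');print(n,d['k'],(-d['R'].T@d['t']).round(3),d['R'][2].round(3))
cv2.imwrite('pics/t0b.png',cv2.resize(b,(800,600),interpolation=cv2.INTER_CUBIC))
cv2.imwrite('pics/sw.png',np.hstack([cv2.resize(a,(400,300)),cv2.resize(w,(400,300))]))
o=ctrl.observe();print(o)
E
```

```text
pics
s0 [ 52.19025767 258.03990622 189.67158535] [ 0.123 -0.846  0.823] [ 0.361  0.719 -0.594]
t0 [ 57.98095544 259.21089577 189.3302596 ] [ 0.343 -0.028  1.109] [ 0.204  0.021 -0.979]
w0 [ 65.70646985 254.49345273 186.6893193 ] [0.134 0.717 0.373] [ 0.301 -0.094 -0.949]
{'clock': 0.15, 'joint_pos': array([-77.44610349,  34.37321582,  -0.14598194,  91.66944725,
         0.10261622,  54.02433131,  -4.5725443 ]), 'dq': array([ 0.04745253, -0.17868483,  0.07249396, -0.0819604 , -0.02526585,
       -0.00373813, -0.02571647]), 'tau': array([ 3.23816908e-03, -7.76990676e+01,  1.56632848e+00, -2.58239293e+01,
        1.24265513e-02,  6.72225098e-03,  6.26171584e-06]), 'ee_pos': array([0.21125034, 0.69319741, 0.24763095]), 'ee_rot': array([[-2.40602068e-04,  2.91463008e-01,  9.56582070e-01],
       [-1.14197610e-03,  9.56581394e-01, -2.91463089e-01],
       [-9.99999319e-01, -1.16252048e-03,  1.02688327e-04]]), 'wrist_force': array([ 0.41974943, -0.23634287, -0.56880404]), 'wrist_torque': array([-0.02567195, -0.03580411,  0.01264237]), 'gripper_width': 0.08553551376279601}
```

View pics/t0b.png

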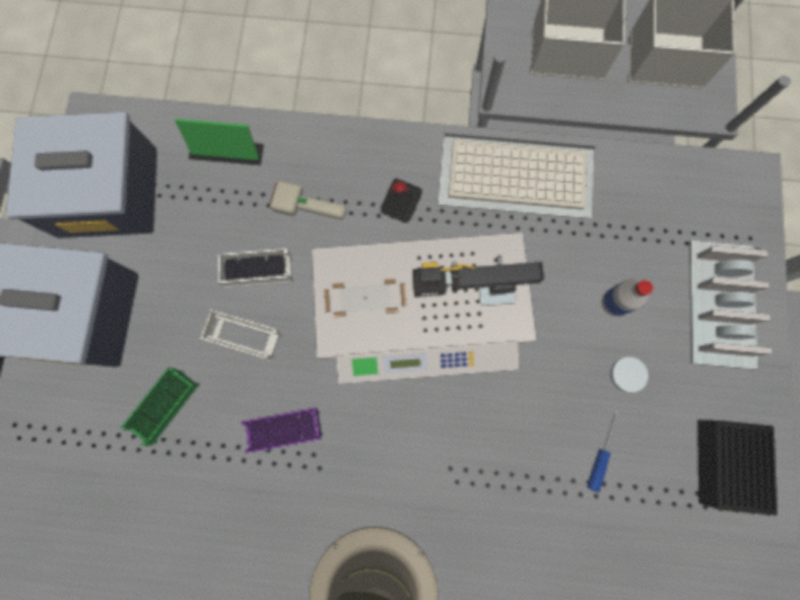

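View pics/sw.png

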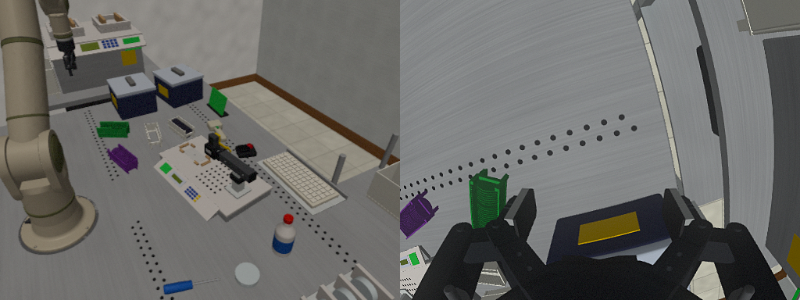

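Cassette-shaped things in the top view (800x600): white with dark filling at (254,266), white see-through at (240,334), green at (160,405), purple at (283,430). The one at (254,266) is white and full of dark wafers, so it is the one meant. I'll confirm it in a crop.

```bash
python3 - <<'E'
from h import *
b=cv2.imread('pics/t0.png')
# crop x 128..350, y 145..250 in 512 px
c=b[148:238,128:208]; d=b[148:238,195:352]
C=cv2.resize(c,None,fx=5,fy=5,interpolation=cv2.INTER_CUBIC);D=cv2.resize(d,None,fx=5,fy=5,interpolation=cv2.INTER_CUBIC)
cv2.imwrite('pics/c1.png',C); cv2.imwrite('pics/c2.png',D)
E
```

```text
(no output)
```

View pics/c1.png

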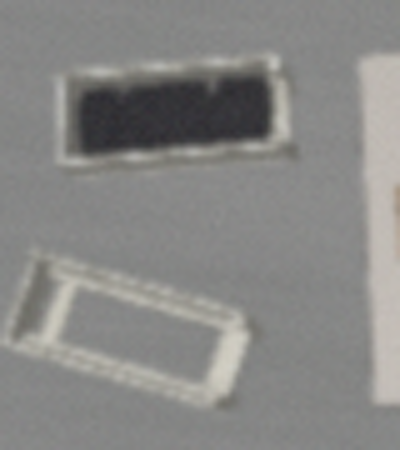

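View pics/c2.png

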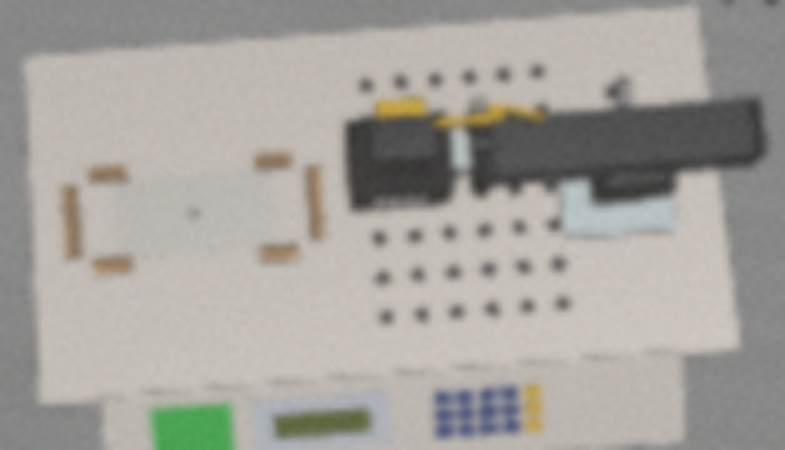

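```bash
python3 - <<'E'
from h import *
L=lambda p:((p[0]+.5)/5-.5+128,(p[1]+.5)/5-.5+148)
N=lambda p:((p[0]+.5)/5-.5+195,(p[1]+.5)/5-.5+148)
P=[atz('t0',*L(p),.058) for p in[(57,75),(63,165),(293,155),(283,57)]]
P=np.array(P);print(P.round(4),P.mean(0).round(4))
ax=(P[0]+P[1]-P[2]-P[3])/2;print('cass yaw',np.degrees(np.arctan2(-ax[0],ax[1])),np.linalg.norm(ax),np.linalg.norm(P[0]-P[1]))
print('nest dot',atz('t0',*N((194,212)),.04))
g=lambda p:atz('t0',*N(p),.052)
G=[g(p) for p in[(72,222),(315,202),(107,173),(273,160),(112,265),(278,253)]]
print(np.array(G).round(4),np.mean(G,0))
for a,b in((0,1),(2,3),(4,5)):
  v=G[a]-G[b];print(np.degrees(np.arctan2(-v[0],v[1])),np.linalg.norm(v))
c=[atz('t0',*N(p),.04) for p in[(22,58),(40,403),(740,348),(698,8)]]
for a,b in((0,3),(1,2)):
  v=c[a]-c[b];print('deck',np.degrees(np.arctan2(-v[0],v[1])),np.linalg.norm(v))
E
```

```text
[[0.6121 0.3791 0.058 ]
 [0.5548 0.3657 0.058 ]
 [0.5747 0.2238 0.058 ]
 [0.6372 0.2389 0.058 ]] [0.5947 0.3019 0.058 ]
cass yaw 9.078616940839472 0.14278680784251227 0.05877599445050777
nest dot [0.55614436 0.07502016 0.04      ]
[[ 0.5403  0.1487  0.052 ]
 [ 0.5672 -0.0006  0.052 ]
 [ 0.5734  0.1308  0.052 ]
 [ 0.5915  0.0282  0.052 ]
 [ 0.5156  0.1207  0.052 ]
 [ 0.5329  0.0192  0.052 ]] [0.5534863  0.07451348 0.052     ]
10.238145595948449 0.15171504745605716
10.028734118574137 0.10418565027063932
9.632767312081016 0.10298748561569902
deck 9.832436240820291 0.4366307305974398
deck 9.932223866720806 0.43393995828500626
```

In the crops, the loaded cassette at c1 (173,112) is white and full of dark wafers, with the H-bar end at the right. The one below it at (125,330) is empty. The nest is at c2 (194,212), with the reader to its right and the yellow button on the far side (+x). Next I turn the tool and move over the cassette.

```bash
python3 -m crank '[{"angular":[7.1,0,0],"travel":[0,0,0],"claw":0},{"angular":[7.1,0,0],"travel":[0,0,0],"claw":0},{"angular":[7.1,0,0],"travel":[0,0,0],"claw":0},{"angular":[7.1,0,0],"travel":[0,0,0],"claw":0},{"angular":[7.1,0,0],"travel":[0,0,0],"claw":0},{"angular":[7.1,0,0],"travel":[0,0,0],"claw":0},{"angular":[7.1,0,0],"travel":[0,0,0],"claw":0},{"angular":[7.1,0,0],"travel":[0,0,0],"claw":0},{"angular":[7.1,0,0],"travel":[0,0,0],"claw":0},{"angular":[0,0,0],"travel":[0,23,32],"claw":0},{"angular":[0,0,0],"travel":[0,23,32],"claw":0},{"angular":[0,0,0],"travel":[0,23,32],"claw":0}]'
python3 -m crank '[{"angular":[0,0,0],"travel":[0,23,32],"claw":0},{"angular":[0,0,0],"travel":[0,23,32],"claw":0},{"angular":[0,0,0],"travel":[0,23,32],"claw":0},{"angular":[0,0,0],"travel":[0,23,32],"claw":0},{"angular":[0,0,0],"travel":[0,23,32],"claw":0},{"angular":[0,0,0],"travel":[0,23,32],"claw":0},{"angular":[0,0,0],"travel":[0,23,32],"claw":0},{"angular":[0,0,0],"travel":[0,23,32],"claw":0},{"angular":[0,0,0],"travel":[0,23,32],"claw":0},{"angular":[0,0,0],"travel":[0,23,32],"claw":0}]'
cat >> h.py <<'E'
def goto(X,yaw):
    "remaining move: shift in tool axes (mm), turn (deg) so tool is plumb with y axis at heading yaw"
    from scipy.spatial.transform import Rotation as Ro
    o=ctrl.observe(); R=np.array(o['ee_rot']); c,s=np.cos(np.radians(yaw)),np.sin(np.radians(yaw))
    T=np.array([[0,c,s],[0,s,-c],[-1,0,0]])
    print('t',round(o['clock'],2),'pos',np.round(o['ee_pos'],4),'w',round(o['gripper_width'],4),'F',np.round(o['wrist_force'],1))
    print('travel',(1000*R.T@(np.array(X)-o['ee_pos'])).round(1),'turn',np.degrees(Ro.from_matrix(R.T@T).as_rotvec()).round(2))
E
python3 -c "
from h import *
goto([.595,.302,.20],9.1)"
```

```text
clock: 1.15
ee_pos: [0.2837, 0.612, 0.2415]
ee_rot: [[-0.007, 0.988, 0.154], [-0.005, 0.154, -0.988], [-1.0, -0.008, 0.004]]
wrist_force: [0.4, 0.5, 0.5]
gripper_width: 0.085
clock: 1.98
ee_pos: [0.5691, 0.3178, 0.2392]
ee_rot: [[-0.01, 0.987, 0.161], [-0.007, 0.161, -0.987], [-1.0, -0.011, 0.006]]
wrist_force: [0.3, 1.0, -0.4]
gripper_width: 0.0855
t 1.98 pos [0.5691 0.3178 0.2392] w 0.0855 F [ 0.3  1.  -0.4]
travel [39.1 23.4 19.5] turn [0.15 0.33 0.61]
```

```bash
python3 -m crank '[{"angular":[0.1,0.2,0.3],"travel":[15,12,10],"claw":0},{"angular":[0,0.2,0.3],"travel":[15,12,10],"claw":0},{"angular":[0,0,0],"travel":[20,0,0],"claw":0},{"angular":[0,0,0],"travel":[0,0,0],"claw":0}]'
python3 - <<'E'
from h import *
w=snap('wrist','w1');cv2.imwrite('pics/w1b.png',cv2.resize(w,(800,600),interpolation=cv2.INTER_CUBIC))
goto([.595,.302,.10],9.1)
E
```

```text
clock: 2.32
ee_pos: [0.6058, 0.2884, 0.1888]
ee_rot: [[0.006, 0.99, 0.144], [-0.002, 0.144, -0.99], [-1.0, 0.006, 0.002]]
wrist_force: [-1.8, 0.5, -0.4]
gripper_width: 0.0855
t 2.37 pos [0.6069 0.2882 0.1907] w 0.0852 F [ 0.3 -0.5  1.5]
travel [ 90.6 -10.5 -15.6] turn [-0.87  0.14 -0.47]
```

View pics/w1b.png

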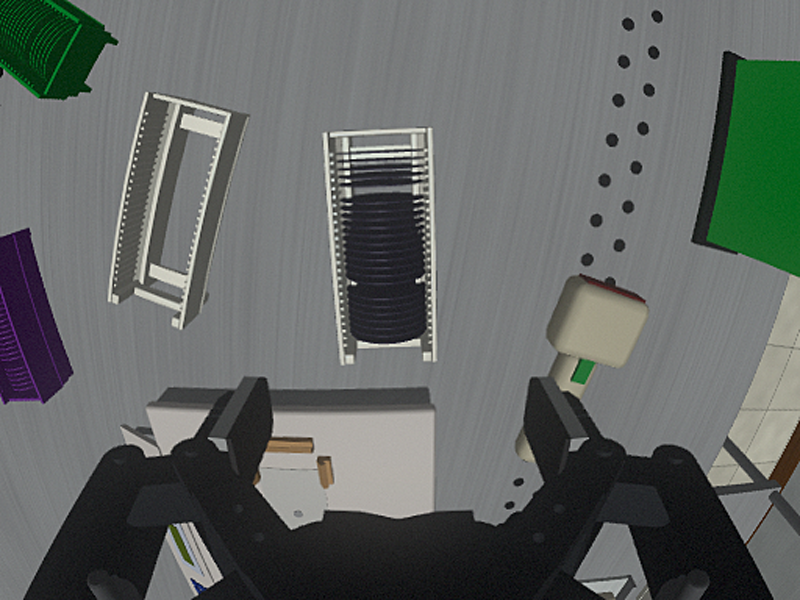

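```bash
python3 - <<'E'
from h import *
S=lambda u,v:((u+.5)*.64-.5,(v+.5)*.64-.5)
P=np.array([atz('w1',*S(*p),.058) for p in[(323,133),(434,128),(436,361),(342,364)]])
print(P.round(4),P.mean(0).round(4))
ax=(P[0]+P[1]-P[2]-P[3])/2;print(np.degrees(np.arctan2(-ax[0],ax[1])),np.linalg.norm(ax),np.linalg.norm(P[0]-P[1]),np.linalg.norm(P[2]-P[3]))
E
```

```text
[[0.5541 0.3688 0.058 ]
 [0.6134 0.3796 0.058 ]
 [0.6374 0.243  0.058 ]
 [0.58   0.2326 0.058 ]] [0.5962 0.306  0.058 ]
10.363014382674478 0.13866371128010838 0.060347460222662075 0.05832101302252345
```

```bash
python3 -m crank '[{"angular":[-1.2,0.1,-0.4],"travel":[10,-9.5,-17.5],"claw":0},{"angular":[0,0,0],"travel":[20,0,0],"claw":0},{"angular":[0,0,0],"travel":[20,0,0],"claw":0},{"angular":[0,0,0],"travel":[20,0,0],"claw":0},{"angular":[0,0,0],"travel":[0,0,0],"claw":0},{"angular":[0,0,0],"travel":[0,0,0],"claw":0}]'
python3 -c "
from h import *
goto([.5957,.304,.045],9.9)"
```

```text
clock: 2.87
ee_pos: [0.5935, 0.3125, 0.1246]
ee_rot: [[0.005, 0.985, 0.173], [0.006, 0.173, -0.985], [-1.0, 0.006, -0.005]]
wrist_force: [0.5, -0.1, 0.8]
gripper_width: 0.0854
t 2.87 pos [0.5935 0.3125 0.1246] w 0.0854 F [ 0.5 -0.1  0.8]
travel [79.6  0.2  9.2] turn [ 0.03 -0.27 -0.33]
```

```bash
python3 -m crank '[{"angular":[0,-0.3,-0.3],"travel":[16,0,7],"claw":0},{"angular":[0,0,0],"travel":[16,0,0],"claw":0},{"angular":[0,0,0],"travel":[16,0,0],"claw":0},{"angular":[0,0,0],"travel":[14,0,0],"claw":0},{"angular":[0,0,0],"travel":[6,0,0],"claw":0},{"angular":[0,0,0],"travel":[0,0,0],"claw":0},{"angular":[0,0,0],"travel":[0,0,0],"claw":0}]'
python3 -c "
from h import *
goto([.5957,.304,.045],9.9)"
```

```text
clock: 3.45
ee_pos: [0.5971, 0.3093, 0.0598]
ee_rot: [[0.008, 0.984, 0.177], [0.004, 0.177, -0.984], [-1.0, 0.008, -0.003]]
wrist_force: [0.2, -0.3, 1.1]
gripper_width: 0.0855
t 3.45 pos [0.5971 0.3093 0.0598] w 0.0855 F [ 0.2 -0.3  1.1]
travel [14.8 -2.4  5. ] turn [ 0.3  -0.15 -0.46]
```

```bash
python3 -m crank '[{"angular":[0.3,-0.1,-0.4],"travel":[8,-2.4,5],"claw":0},{"angular":[0,0,0],"travel":[7,0,0],"claw":0},{"angular":[0,0,0],"travel":[0,0,0],"claw":0},{"angular":[0,0,0],"travel":[0,0,0],"claw":0}]'
python3 -c "
from h import *
goto([.5957,.304,.045],9.9)"
```

```text
clock: 3.78
ee_pos: [0.5967, 0.3036, 0.0454]
ee_rot: [[0.003, 0.985, 0.171], [0.002, 0.171, -0.985], [-1.0, 0.003, -0.001]]
wrist_force: [-0.7, -0.7, -0.2]
gripper_width: 0.0852
t 3.78 pos [0.5967 0.3036 0.0454] w 0.0852 F [-0.7 -0.7 -0.2]
travel [ 0.4 -0.9 -0.6] turn [-0.06 -0.08 -0.17]
```

```bash
python3 -m crank '[{"angular":[0,0,0],"travel":[0,0,0],"claw":0.2},{"angular":[0,0,0],"travel":[0,0,0],"claw":0.3},{"angular":[0,0,0],"travel":[0,0,0],"claw":0.45},{"angular":[0,0,0],"travel":[0,0,0],"claw":1},{"angular":[0,0,0],"travel":[0,0,0],"claw":1},{"angular":[0,0,0],"travel":[0,0,0],"claw":1},{"angular":[0,0,0],"travel":[0,0,0],"claw":1}]' 40
python3 -m crank '[{"angular":[0,0,0],"travel":[-5,0,0],"claw":1},{"angular":[0,0,0],"travel":[-15,0,0],"claw":1},{"angular":[0,0,0],"travel":[-20,0,0],"claw":1},{"angular":[0,0,0],"travel":[-20,0,0],"claw":1},{"angular":[0,0,0],"travel":[-20,0,0],"claw":1},{"angular":[0,0,0],"travel":[-15,0,0],"claw":1},{"angular":[0,0,0],"travel":[0,0,0],"claw":1},{"angular":[0,0,0],"travel":[0,0,0],"claw":1}]'
python3 -c "
from h import *
goto([.556,.16,.15],9.9)"
```

```text
clock: 4.37
ee_pos: [0.5966, 0.3036, 0.0459]
ee_rot: [[0.003, 0.985, 0.171], [0.002, 0.171, -0.985], [-1.0, 0.003, -0.002]]
wrist_force: [-0.1, -1.2, -0.5]
gripper_width: 0.0591
clock: 5.03
ee_pos: [0.5946, 0.3028, 0.1445]
ee_rot: [[-0.001, 0.985, 0.171], [-0.0, 0.171, -0.985], [-1.0, -0.001, -0.0]]
wrist_force: [0.1, -0.3, -4.1]
gripper_width: 0.0591
t 5.03 pos [0.5946 0.3028 0.1445] w 0.0591 F [ 0.1 -0.3 -4.1]
travel [ -5.4 -62.5 134.1] turn [-0.04 -0.01  0.07]
```

```bash
python3 -m crank '[{"angular":[0,0,0],"travel":[0,-10,20],"claw":1},{"angular":[0,0,0],"travel":[0,-20,25],"claw":1},{"angular":[0,0,0],"travel":[0,-25,25],"claw":1},{"angular":[0,0,0],"travel":[0,-25,25],"claw":1},{"angular":[0,0,0],"travel":[0,-25,25],"claw":1},{"angular":[0,0,0],"travel":[0,-5,20],"claw":1},{"angular":[0,0,0],"travel":[0,0,10],"claw":1},{"angular":[0,0,0],"travel":[0,0,0],"claw":1},{"angular":[0,0,0],"travel":[0,0,0],"claw":1}]'
python3 - <<'E'
from h import *
S=lambda u,v:((u+.5)*.64-.5,(v+.5)*.64-.5)
print('dot',atz('w1',*S(298,514),.04))
w=snap('wrist','w2');cv2.imwrite('pics/w2b.png',cv2.resize(w,(800,600),interpolation=cv2.INTER_CUBIC))
goto([.556,.075,.12],9.9)
E
```

```text
clock: 5.78
ee_pos: [0.505, 0.1318, 0.1369]
ee_rot: [[-0.008, 0.984, 0.176], [-0.001, 0.175, -0.984], [-1.0, -0.008, -0.0]]
wrist_force: [0.3, 0.5, -3.0]
gripper_width: 0.0595
dot [0.55430996 0.07351586 0.04      ]
t 5.83 pos [0.5052 0.1321 0.1369] w 0.0588 F [-0.4 -0.7 -3.7]
travel [16.6 40.1 65.2] turn [ 0.24 -0.01  0.46]
```

View pics/w2b.png

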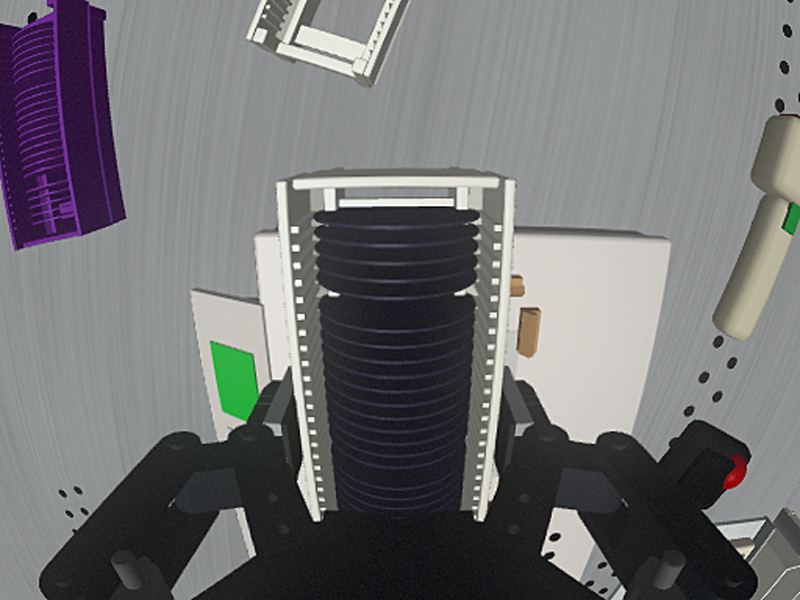

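```bash
python3 - <<'E'
from h import *
S=lambda u,v:((u+.5)*.64-.5,(v+.5)*.64-.5)
o=ctrl.observe();zt=o['ee_pos'][2]+.0125
P=np.array([atz('w2',*S(*p),zt) for p in[(278,182),(516,181),(489,521),(313,521)]])
T=(P-o['ee_pos'])@o['ee_rot']*1000
print('corners in tool',T.round(1),T.mean(0).round(1))
def box(x0,x1,y0,y1):return [(x,y,z) for x in(x0,x1) for y in(y0,y1) for z in(.04,.052)]
G=[box(sx*.0245,sx*.0335,sy*.040,sy*.062) for sx in(1,-1) for sy in(1,-1)]+[box(-.02,.02,s*.0715,s*.0795) for s in(1,-1)]
def draw(fn,c,yaw,k,roi):
    im=cv2.imread(f'pics/{fn}.png');x0,x1,y0,y1=roi
    im=cv2.resize(im[y0:y1,x0:x1],None,fx=k,fy=k,interpolation=cv2.INTER_CUBIC)
    a=np.radians(yaw);R=np.array([[np.cos(a),-np.sin(a)],[np.sin(a),np.cos(a)]])
    for g in G:
        q=[];
        for p in g:
            X=np.r_[R@p[:2]+c,p[2]];q.append((proj(fn,X)-(x0,y0)+.5)*k)
        h=cv2.convexHull(np.array(q,np.float32)).astype(int)
        cv2.polylines(im,[h],True,(255,0,0),1)
    d=(proj(fn,[*c,.04])-(x0,y0)+.5)*k;cv2.circle(im,tuple(d.astype(int)),3,(0,0,255),1)
    return im
c=(.5547,.0740)
A=draw('w1',c,9.9,5,(155,225,270,345));B=draw('w2',c,9.9,5,(320,360,170,245));C=draw('t0',c,9.9,6,(203,265,174,206))
H=np.zeros((600,760,3),np.uint8);H[:375,:350]=A;H[:375,360:560]=B;H[390:582,:372]=C
cv2.imwrite('pics/ov.png',H)
E
```

```text
corners in tool [[-12.3 -29.6 -72. ]
 [-12.7  29.2 -72.3]
 [-12.8  31.6  39.9]
 [-12.3 -29.3  40.2]] [-12.5   0.5 -16. ]
```

View pics/ov.png

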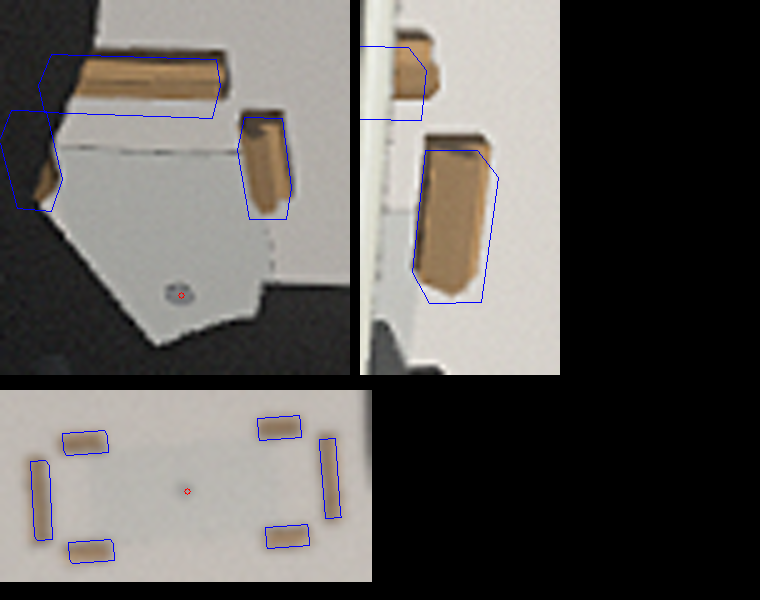

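```bash
python3 -m crank '[{"angular":[0.2,0,0.4],"travel":[0,10,15],"claw":1},{"angular":[0,0,0],"travel":[0,12,20],"claw":1},{"angular":[0,0,0],"travel":[0,10,20],"claw":1},{"angular":[0,0,0],"travel":[5,3,6],"claw":1},{"angular":[0,0,0],"travel":[8,0,0],"claw":1},{"angular":[0,0,0],"travel":[8,0,0],"claw":1},{"angular":[0,0,0],"travel":[0,0,0],"claw":1},{"angular":[0,0,0],"travel":[0,0,0],"claw":1},{"angular":[0,0,0],"travel":[0,0,0],"claw":1}]'
python3 -c "
from h import *
goto([.555,.074,.1035],9.9)"
```

```text
clock: 6.58
ee_pos: [0.5544, 0.0914, 0.1104]
ee_rot: [[-0.002, 0.982, 0.189], [0.005, 0.189, -0.982], [-1.0, -0.001, -0.005]]
wrist_force: [-0.6, 0.2, -3.0]
gripper_width: 0.0595
t 6.58 pos [0.5544 0.0914 0.1104] w 0.0595 F [-0.6  0.2 -3. ]
travel [ 6.8 -2.7 17.3] turn [ 1.   -0.28  0.05]
```

```bash
python3 -m crank '[{"angular":[0.5,-0.2,0],"travel":[1,-1,8],"claw":1},{"angular":[0.5,-0.1,0],"travel":[3,-1,8],"claw":1},{"angular":[0,0,0],"travel":[3,0,2],"claw":1},{"angular":[0,0,0],"travel":[0,0,0],"claw":1},{"angular":[0,0,0],"travel":[0,0,0],"claw":1},{"angular":[0,0,0],"travel":[0,0,0],"claw":1}]'
python3 -c "
from h import *
goto([.555,.074,.1035],9.9)"
```

```text
clock: 7.08
ee_pos: [0.555, 0.0727, 0.1032]
ee_rot: [[-0.001, 0.985, 0.172], [-0.001, 0.172, -0.985], [-1.0, -0.001, 0.001]]
wrist_force: [-0.3, 0.1, -2.6]
gripper_width: 0.0591
t 7.08 pos [0.555  0.0727 0.1032] w 0.0591 F [-0.3  0.1 -2.6]
travel [-0.3  0.2 -1.2] turn [-0.    0.03  0.05]
```

```bash
python3 - <<'E'
from h import *
w=snap('wrist','w3');snap('side','s3')
s=cv2.imread('pics/s3.png')
p=proj('s3',[.555,.073,.06]);print(p)
x,y=int(p[0]),int(p[1])
A=cv2.resize(w[90:240,150:360],None,fx=3.8,fy=3.8,interpolation=cv2.INTER_CUBIC)
cv2.imwrite('pics/w3c.png',A)
cv2.imwrite('pics/s3c.png',cv2.resize(s[y-50:y+40,x-60:x+60],None,fx=6,fy=6,interpolation=cv2.INTER_CUBIC))
E
```

```text
[249.71332954 193.13368204]
```

View pics/w3c.png

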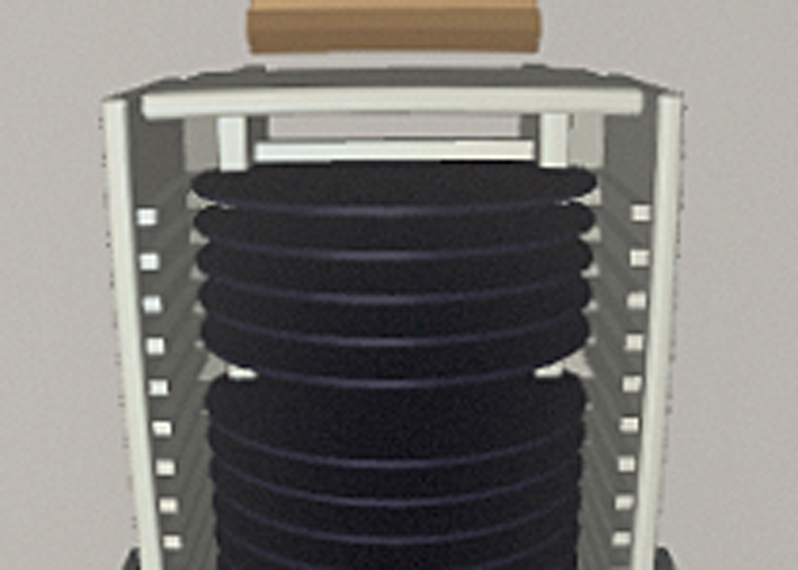

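```bash
python3 - <<'E'
from h import *
o=ctrl.observe();R=np.array(o['ee_rot']);p=np.array(o['ee_pos'])
print('cam',(-(ray('w3',0,0)[0]-p)@R[:,2]*1000 if 0 else ((ray('w3',0,0)[0]-p)@R*1000).round(1)))
def f(u,v,z):
    X=atz('w3',(u+.5)/3.8-.5+150,(v+.5)/3.8-.5+90,z);t=(X-p)@R*1000
    return 'lat %.1f  +y %.1f'%(t[1],-t[2])
print('runner L,R',f(256,66,.0577),f(535,66,.0577)); print('runner outer',f(245,66,.0577),f(548,66,.0577))
print('rim',f(104,98,.1157),f(684,95,.1157),f(394,88,.1157))
for z in(.04,.044,.048,.052):print(z,'guide lower edge',f(394,52,z),'mid line',f(394,8,z),'ends',f(248,45,z),f(540,45,z))
E
```

```text
cam [-125.3    0.3  -81.1]
runner L,R lat -21.2  +y 72.2 lat 20.8  +y 72.1
runner outer lat -22.9  +y 72.2 lat 22.7  +y 72.2
rim lat -29.6  +y 72.5 lat 29.2  +y 72.7 lat -0.2  +y 72.8
0.04 guide lower edge lat -0.5  +y 73.3 mid line lat -0.5  +y 80.7 ends lat -24.7  +y 74.8 lat 23.7  +y 74.8
0.044 guide lower edge lat -0.5  +y 73.5 mid line lat -0.5  +y 80.7 ends lat -24.2  +y 74.9 lat 23.2  +y 74.9
0.048 guide lower edge lat -0.5  +y 73.6 mid line lat -0.5  +y 80.7 ends lat -23.6  +y 75.1 lat 22.7  +y 75.0
0.052 guide lower edge lat -0.4  +y 73.8 mid line lat -0.4  +y 80.7 ends lat -23.1  +y 75.2 lat 22.2  +y 75.2
```

View pics/s3c.png

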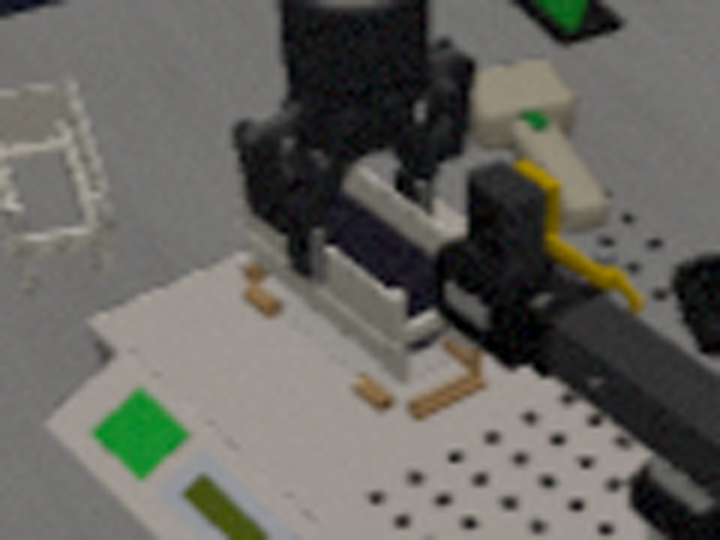

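The wrist crop shows the cassette's +y runner end about 1.2 mm inside the end guide's inner edge (1.5 mm would be ideal). It is centred across the nest to about 0.4 mm, so it is over the nest and I lower it.

```bash
python3 -m crank '[{"angular":[0,0,0],"travel":[3,0,0.3],"claw":1},{"angular":[0,0,0],"travel":[3,0,0],"claw":1},{"angular":[0,0,0],"travel":[1,0,0],"claw":1},{"angular":[0,0,0],"travel":[0,0,0],"claw":1},{"angular":[0,0,0],"travel":[0,0,0],"claw":1}]'
python3 -c "
from h import *
goto([.5548,.0728,.0855],9.9)"
```

```text
clock: 7.6
ee_pos: [0.5552, 0.0733, 0.0956]
ee_rot: [[-0.0, 0.985, 0.173], [-0.0, 0.173, -0.985], [-1.0, -0.0, 0.0]]
wrist_force: [-0.0, 0.1, -3.2]
gripper_width: 0.0594
t 7.6 pos [0.5552 0.0733 0.0956] w 0.0594 F [-0.   0.1 -3.2]
travel [10.1 -0.5  0.4] turn [0.07 0.01 0.01]
```

```bash
python3 -m crank '[{"angular":[0,0,0],"travel":[2,-0.4,0.4],"claw":1},{"angular":[0,0,0],"travel":[2,0,0],"claw":1},{"angular":[0,0,0],"travel":[2,0,0],"claw":1},{"angular":[0,0,0],"travel":[0,0,0],"claw":1},{"angular":[0,0,0],"travel":[0,0,0],"claw":1}]'
python3 -c "
from h import *
goto([.5548,.0728,.0855],9.9)"
python3 -m crank '[{"angular":[0,0,0],"travel":[1,0,0],"claw":1},{"angular":[0,0,0],"travel":[1,0,0],"claw":1},{"angular":[0,0,0],"travel":[1,0,0],"claw":1},{"angular":[0,0,0],"travel":[0,0,0],"claw":1}]'
python3 -c "
from h import *
goto([.5548,.0728,.0855],9.9)"
```

```text
clock: 8.02
ee_pos: [0.5549, 0.0729, 0.0889]
ee_rot: [[-0.0, 0.985, 0.173], [-0.0, 0.173, -0.985], [-1.0, -0.0, 0.0]]
wrist_force: [0.8, 1.0, -2.4]
gripper_width: 0.0594
t 8.02 pos [0.5549 0.0729 0.0889] w 0.0594 F [ 0.8  1.  -2.4]
travel [ 3.4 -0.1  0.1] turn [0.08 0.   0.01]
clock: 8.35
ee_pos: [0.555, 0.0729, 0.086]
ee_rot: [[0.0, 0.985, 0.173], [0.0, 0.173, -0.985], [-1.0, 0.0, -0.0]]
wrist_force: [-0.5, 0.2, -1.0]
gripper_width: 0.0592
t 8.35 pos [0.555  0.0729 0.086 ] w 0.0592 F [-0.5  0.2 -1. ]
travel [ 0.5 -0.2  0. ] turn [ 0.07 -0.   -0.01]
```

```bash
python3 -m crank '[{"angular":[0,0,0],"travel":[0.6,0,0],"claw":1},{"angular":[0,0,0],"travel":[0.6,0,0],"claw":1},{"angular":[0,0,0],"travel":[0,0,0],"claw":1}]'
python3 -c "
from h import *
goto([.5548,.0728,.0855],9.9)"
```

```text
clock: 8.6
ee_pos: [0.555, 0.0729, 0.0861]
ee_rot: [[0.001, 0.985, 0.173], [0.001, 0.173, -0.985], [-1.0, 0.001, -0.001]]
wrist_force: [-0.9, -1.2, -2.9]
gripper_width: 0.0594
t 8.6 pos [0.555  0.0729 0.0861] w 0.0594 F [-0.9 -1.2 -2.9]
travel [ 0.6 -0.2  0. ] turn [ 0.06 -0.03 -0.06]
```

```bash
python3 -m crank '[{"angular":[0,0,0],"travel":[1.2,0,0],"claw":1},{"angular":[0,0,0],"travel":[1.2,0,0],"claw":1},{"angular":[0,0,0],"travel":[1.2,0,0],"claw":1}]'
python3 -c "
from h import *
goto([.5548,.0728,.0855],9.9)"
```

```text
clock: 8.85
ee_pos: [0.5551, 0.0728, 0.0858]
ee_rot: [[0.002, 0.985, 0.173], [0.002, 0.173, -0.985], [-1.0, 0.003, -0.002]]
wrist_force: [-4.9, -0.1, 17.6]
gripper_width: 0.0589
t 8.85 pos [0.5551 0.0728 0.0858] w 0.0589 F [-4.9 -0.1 17.6]
travel [ 0.3 -0.3  0. ] turn [ 0.05 -0.09 -0.16]
```

```bash
python3 -m crank '[{"angular":[0,0,0],"travel":[0,0,0],"claw":1},{"angular":[0,0,0],"travel":[0,0,0],"claw":0.25},{"angular":[0,0,0],"travel":[0,0,0],"claw":0.15},{"angular":[0,0,0],"travel":[0,0,0],"claw":0},{"angular":[0,0,0],"travel":[0,0,0],"claw":0},{"angular":[0,0,0],"travel":[0,0,0],"claw":0}]'
python3 -m crank '[{"angular":[0,0,0],"travel":[-8,0,0],"claw":0},{"angular":[0,0,0],"travel":[-15,0,0],"claw":0},{"angular":[0,0,0],"travel":[-25,0,0],"claw":0},{"angular":[0,0,0],"travel":[-30,0,0],"claw":0},{"angular":[0,0,0],"travel":[-35,0,0],"claw":0},{"angular":[0,0,0],"travel":[-35,0,0],"claw":0},{"angular":[0,0,0],"travel":[-15,0,0],"claw":0},{"angular":[0,0,0],"travel":[0,0,0],"claw":0},{"angular":[0,0,0],"travel":[0,0,0],"claw":0}]'
python3 - <<'E'
from h import *
a=np.radians(9.9);n=np.array([.555,.0735]);y=np.array([-np.sin(a),np.cos(a)]);g=n-.125*y;print('grip',g)
goto([*g,.25],9.9)
w=snap('wrist','w4');t=snap('top','t4')
A=cv2.resize(w,(512,384));B=cv2.resize(t[150:225,195:310],None,fx=4.4,fy=4.4,interpolation=cv2.INTER_CUBIC)
cv2.imwrite('pics/w4b.png',cv2.resize(w,(800,600),interpolation=cv2.INTER_CUBIC))
E
```

```text
clock: 9.35
ee_pos: [0.556, 0.073, 0.0863]
ee_rot: [[0.005, 0.985, 0.173], [0.002, 0.173, -0.985], [-1.0, 0.005, -0.002]]
wrist_force: [-0.3, -0.5, -0.4]
gripper_width: 0.0852
clock: 10.1
ee_pos: [0.5543, 0.0718, 0.2591]
ee_rot: [[0.002, 0.985, 0.172], [0.002, 0.172, -0.985], [-1.0, 0.002, -0.002]]
wrist_force: [0.4, 0.3, -0.5]
gripper_width: 0.0853
grip [ 0.57649114 -0.04963867]
t 10.1 pos [0.5543 0.0718 0.2591] w 0.0853 F [ 0.4  0.3 -0.5]
travel [  8.9   1.  123.4] turn [-0.02 -0.09 -0.12]
```

View pics/w4b.png

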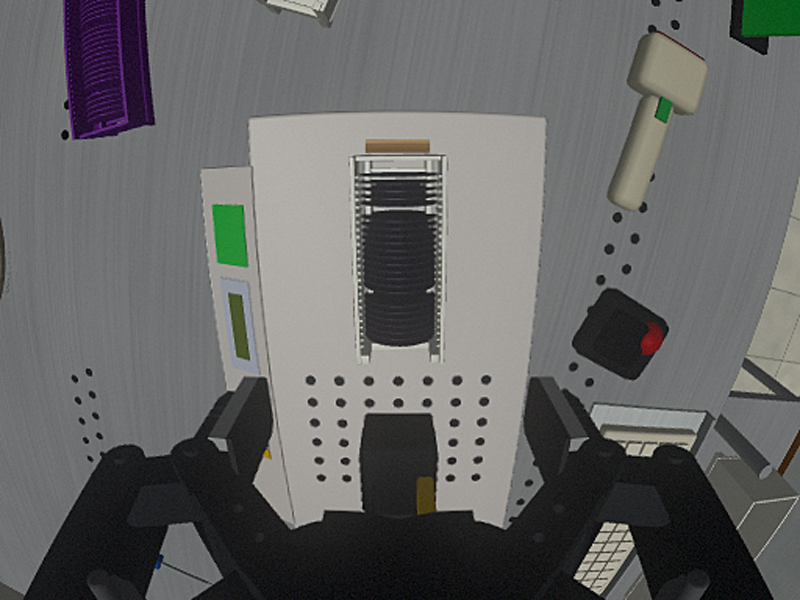

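```bash
python3 - <<'E'
from h import *
S=lambda u,v:((u+.5)*.64-.5,(v+.5)*.64-.5)
N=lambda p:((p[0]+.5)/5-.5+195,(p[1]+.5)/5-.5+148)
a=np.radians(9.9);n=np.array([.555,.0735]);M=np.array([[np.cos(a),np.sin(a)],[-np.sin(a),np.cos(a)]])
nf=lambda X:(M@(X[:2]-n)*1000).round(1)
print('seated corners',[nf(atz('w4',*S(*p),.098)) for p in[(350,155),(447,155),(444,363),(358,363)]])
print('head top edges w4',[nf(atz('w4',*S(*p),.160)) for p in[(361,440),(438,440)]],'front',nf(atz('w4',*S(399,413),.160)))
print('grip block t0 top',[nf(atz('t0',*N(p),.206)) for p in[(373,125),(437,120),(437,155),(373,160)]])
print('button t0',[nf(atz('t0',*N(p),.200)) for p in[(375,100),(425,98)]])
print('head t0',[nf(atz('t0',*N(p),.160)) for p in[(345,122),(353,210),(452,202)]])
E
python3 -m crank '[{"angular":[0,0,0],"travel":[0,0,20],"claw":0},{"angular":[0,0,0],"travel":[0,0,30],"claw":0},{"angular":[0,0,0],"travel":[0,0.5,30],"claw":0},{"angular":[0,0,0],"travel":[0,0.5,25],"claw":0},{"angular":[0,0,0],"travel":[0,0,10],"claw":0},{"angular":[0,0,0],"travel":[0,0,0],"claw":0},{"angular":[0,0,0],"travel":[0,0,0],"claw":0}]'
python3 -c "
from h import *
goto([.5765,-.0496,.185],9.9)"
```

```text
seated corners [array([-29.6,  72.6]), array([29.6, 72.6]), array([ 31.6, -67.4]), array([-27.9, -67.3])]
head top edges w4 [array([-22.3, -87.5]), array([ 23.4, -87.6])] front [  0.2 -67.8]
grip block t0 top [array([   6.2, -107.8]), array([   6.3, -142.4]), array([ -13. , -140.6]), array([ -13. , -106.2])]
button t0 [array([  21.6, -110.3]), array([  20.6, -137.5])]
head t0 [array([ 21. , -94.4]), array([-30. , -94.8]), array([ -29.7, -150.4])]
clock: 10.78
ee_pos: [0.5712, -0.0429, 0.2475]
ee_rot: [[-0.017, 0.984, 0.176], [0.001, 0.176, -0.984], [-1.0, -0.016, -0.004]]
wrist_force: [0.2, 0.8, 0.2]
gripper_width: 0.0857
t 10.78 pos [ 0.5712 -0.0429  0.2475] w 0.0857 F [0.2 0.8 0.2]
travel [62.4  5.   7.8] turn [ 0.24 -0.21  0.94]
```

```bash
python3 -m crank '[{"angular":[0.1,-0.1,0.5],"travel":[0,2.5,4],"claw":0},{"angular":[0.1,-0.1,0.4],"travel":[0,2.5,3],"claw":0},{"angular":[0,0,0],"travel":[10,0,0],"claw":0},{"angular":[0,0,0],"travel":[12,0,0],"claw":0},{"angular":[0,0,0],"travel":[8,0,0],"claw":0},{"angular":[0,0,0],"travel":[0,0,0],"claw":0},{"angular":[0,0,0],"travel":[0,0,0],"claw":0}]'
python3 -c "
from h import *
goto([.5765,-.0496,.185],9.9)"
```

```text
clock: 11.37
ee_pos: [0.5771, -0.0415, 0.213]
ee_rot: [[-0.002, 0.983, 0.181], [0.003, 0.181, -0.983], [-1.0, -0.001, -0.003]]
wrist_force: [0.2, 0.5, 0.1]
gripper_width: 0.0858
t 11.37 pos [ 0.5771 -0.0415  0.213 ] w 0.0858 F [0.2 0.5 0.1]
travel [28. -2.  8.] turn [ 0.53 -0.17  0.07]
```

```bash
python3 -m crank '[{"angular":[0.5,-0.1,0],"travel":[5,-2,8],"claw":0},{"angular":[0,0,0],"travel":[10,0,1],"claw":0},{"angular":[0,0,0],"travel":[8,0,0],"claw":0},{"angular":[0,0,0],"travel":[0,0,0],"claw":0},{"angular":[0,0,0],"travel":[0,0,0],"claw":0}]'
python3 -c "
from h import *
goto([.5765,-.0496,.185],9.9)"
```

```text
clock: 11.78
ee_pos: [0.5769, -0.0512, 0.188]
ee_rot: [[-0.001, 0.985, 0.172], [0.001, 0.172, -0.985], [-1.0, -0.0, -0.001]]
wrist_force: [0.2, 1.1, -0.4]
gripper_width: 0.0856
t 11.78 pos [ 0.5769 -0.0512  0.188 ] w 0.0856 F [ 0.2  1.1 -0.4]
travel [ 3.  -0.2 -1.7] turn [ 0.   -0.05  0.02]
```

```bash
python3 -m crank '[{"angular":[0,0,0],"travel":[2,0,-1.5],"claw":0.3},{"angular":[0,0,0],"travel":[0,0,0],"claw":0.4},{"angular":[0,0,0],"travel":[0,0,0],"claw":0.5},{"angular":[0,0,0],"travel":[0,0,0],"claw":0.55}]' 40
python3 -m crank '[{"angular":[0,0,0],"travel":[0,0,0],"claw":1},{"angular":[0,0,0],"travel":[0,0,0],"claw":1},{"angular":[0,0,0],"travel":[0,0,0],"claw":1},{"angular":[0,0,0],"travel":[0,0,0],"claw":1},{"angular":[0,0,0],"travel":[0,0,0],"claw":1}]' 40
python3 -c "
from h import *
goto([.5765,-.0496,.185],9.9)"
```

```text
clock: 12.12
ee_pos: [0.5769, -0.0496, 0.186]
ee_rot: [[-0.0, 0.985, 0.172], [0.001, 0.172, -0.985], [-1.0, -0.0, -0.001]]
wrist_force: [1.8, 1.3, 0.7]
gripper_width: 0.0394
clock: 12.53
ee_pos: [0.5766, -0.0497, 0.1867]
ee_rot: [[0.001, 0.985, 0.172], [0.001, 0.172, -0.985], [-1.0, 0.001, -0.001]]
wrist_force: [-1.7, 0.2, -1.8]
gripper_width: 0.0286
t 12.53 pos [ 0.5766 -0.0497  0.1867] w 0.0286 F [-1.7  0.2 -1.8]
travel [ 1.7 -0.  -0.1] turn [ 0.01 -0.04 -0.07]
```

```bash
python3 -m crank '[{"angular":[0,0,0],"travel":[0,0,-5],"claw":1},{"angular":[0,0,0],"travel":[0,0,-8],"claw":1},{"angular":[0,0,0],"travel":[0,0,-8],"claw":1},{"angular":[0,0,0],"travel":[0,0,0],"claw":1},{"angular":[0,0,0],"travel":[0,0,0],"claw":1}]'
python3 -c "
from h import *
goto([.5628,.0291,.1867],9.9)"
```

```text
clock: 12.95
ee_pos: [0.5737, -0.0335, 0.1868]
ee_rot: [[0.004, 0.986, 0.169], [-0.005, 0.169, -0.986], [-1.0, 0.003, 0.006]]
wrist_force: [-0.5, -4.9, -3.6]
gripper_width: 0.0284
t 12.95 pos [ 0.5737 -0.0335  0.1868] w 0.0284 F [-0.5 -4.9 -3.6]
travel [ -0.3  -0.1 -63.5] turn [-0.14  0.34 -0.16]
```

The wrist force along the slide is about 5 N, which matches the return spring, so the lock is free and the arm is moving.

```bash
python3 -m crank '[{"angular":[-0.1,0.3,-0.1],"travel":[0,0,-8],"claw":1},{"angular":[0,0,0],"travel":[0,0,-10],"claw":1},{"angular":[0,0,0],"travel":[0,0,-10],"claw":1},{"angular":[0,0,0],"travel":[0,0,-10],"claw":1},{"angular":[0,0,0],"travel":[0,0,-8],"claw":1},{"angular":[0,0,0],"travel":[0,0,0],"claw":1},{"angular":[0,0,0],"travel":[0,0,0],"claw":1}]'
python3 -c "
from h import *
goto([.5628,.0291,.1867],9.9)"
```

```text
clock: 13.53
ee_pos: [0.5669, 0.0046, 0.1868]
ee_rot: [[0.004, 0.986, 0.167], [-0.009, 0.167, -0.986], [-1.0, 0.002, 0.009]]
wrist_force: [0.0, -5.8, -2.6]
gripper_width: 0.028
t 13.53 pos [0.5669 0.0046 0.1868] w 0.028 F [ 0.  -5.8 -2.6]
travel [ -0.1   0.  -24.8] turn [-0.29  0.52 -0.14]
```

```bash
python3 -m crank '[{"angular":[-0.2,0.5,-0.1],"travel":[0,0,-8],"claw":1},{"angular":[0,0,0],"travel":[0,0,-10],"claw":1},{"angular":[0,0,0],"travel":[0,0,-8],"claw":1},{"angular":[0,0,0],"travel":[0,0,0],"claw":1},{"angular":[0,0,0],"travel":[0,0,0],"claw":1}]'
python3 - <<'E'
from h import *
goto([.5628,.0291,.1867],9.9)
s=snap('side','s5');t=snap('top','t5')
A=cv2.resize(s[125:225,215:335],None,fx=3.3,fy=3.3,interpolation=cv2.INTER_CUBIC)
B=cv2.resize(t[150:220,240:340],None,fx=4,fy=4,interpolation=cv2.INTER_CUBIC)
H=np.zeros((340,800,3),np.uint8);H[:A.shape[0],:A.shape[1]]=A;H[:B.shape[0],400:]=B
cv2.imwrite('pics/f5.png',H)
E
```

```text
clock: 13.95
ee_pos: [0.5635, 0.0237, 0.1868]
ee_rot: [[0.002, 0.986, 0.165], [-0.005, 0.165, -0.986], [-1.0, 0.001, 0.006]]
wrist_force: [-0.4, -4.8, -2.2]
gripper_width: 0.0287
t 13.95 pos [0.5635 0.0237 0.1868] w 0.0287 F [-0.4 -4.8 -2.2]
travel [ 0.1  0.2 -5.4] turn [-0.38  0.32 -0.08]
```

View pics/f5.png

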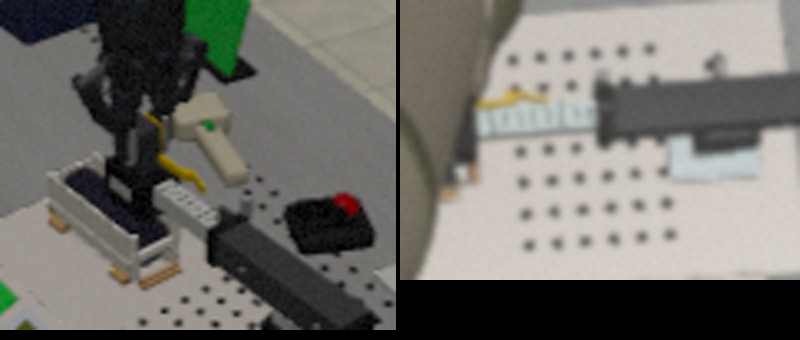

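```bash
python3 -m crank '[{"angular":[-0.2,0.2,0],"travel":[0,0,-4],"claw":1},{"angular":[0,0,0],"travel":[0,0,-3],"claw":1}]'
python3 -m crank '[{"angular":[0,0,0],"travel":[0,0,0],"claw":1}]'
python3 -m crank '[{"angular":[0,0,0],"travel":[0,0,0],"claw":1}]'
python3 -c "
from h import *
goto([.5628,.0291,.1867],9.9)"
```

```text
clock: 14.22
ee_pos: [0.5628, 0.0279, 0.1868]
ee_rot: [[0.002, 0.986, 0.166], [-0.003, 0.166, -0.986], [-1.0, 0.002, 0.004]]
wrist_force: [0.4, -5.2, -3.5]
gripper_width: 0.0286
clock: 14.3
ee_pos: [0.5629, 0.0274, 0.1868]
ee_rot: [[0.002, 0.986, 0.166], [-0.004, 0.166, -0.986], [-1.0, 0.002, 0.004]]
wrist_force: [-1.1, -4.9, -2.5]
gripper_width: 0.0285
clock: 14.38
ee_pos: [0.563, 0.0267, 0.1868]
ee_rot: [[0.003, 0.986, 0.165], [-0.004, 0.165, -0.986], [-1.0, 0.002, 0.004]]
wrist_force: [-0.2, -4.2, -2.8]
gripper_width: 0.0281
t 14.38 pos [0.563  0.0267 0.1868] w 0.0281 F [-0.2 -4.2 -2.8]
travel [ 0.1  0.2 -2.4] turn [-0.4   0.25 -0.11]
```

```bash
python3 -m crank '[{"angular":[0,0,0],"travel":[0,0,-2.8],"claw":1},{"angular":[0,0,0],"travel":[0,0,-1],"claw":1},{"angular":[0,0,0],"travel":[0,0,-0.6],"claw":1}]'
python3 - <<'E'
from h import *
goto([.5628,.0291,.1867],9.9)
s=snap('side','s6');t=snap('top','t6');w=snap('wrist','w6')
goto([.5628,.0291,.1867],9.9)
A=cv2.resize(s[165:215,255:310],None,fx=7.2,fy=7.2,interpolation=cv2.INTER_CUBIC)
B=cv2.resize(t[165:195,250:305],None,fx=7.2,fy=7.2,interpolation=cv2.INTER_CUBIC)
C=cv2.resize(w,None,fx=.6,fy=.6)
H=np.zeros((600,800,3),np.uint8);H[:A.shape[0],:A.shape[1]]=A;H[:B.shape[0],400:400+B.shape[1]]=B;H[365:365+C.shape[0],400:400+C.shape[1]]=C
cv2.imwrite('pics/f6.png',H)
E
```

```text
clock: 14.63
ee_pos: [0.5626, 0.0288, 0.1868]
ee_rot: [[0.003, 0.987, 0.164], [-0.005, 0.164, -0.986], [-1.0, 0.002, 0.006]]
wrist_force: [0.0, -5.9, -2.8]
gripper_width: 0.0285
t 14.63 pos [0.5626 0.0288 0.1868] w 0.0285 F [ 0.  -5.9 -2.8]
travel [ 0.1  0.2 -0.2] turn [-0.48  0.33 -0.12]
t 14.78 pos [0.5626 0.0288 0.1868] w 0.0281 F [-0.2 -5.2 -2.4]
travel [ 0.1  0.2 -0.2] turn [-0.48  0.32 -0.12]
```

View pics/f6.png

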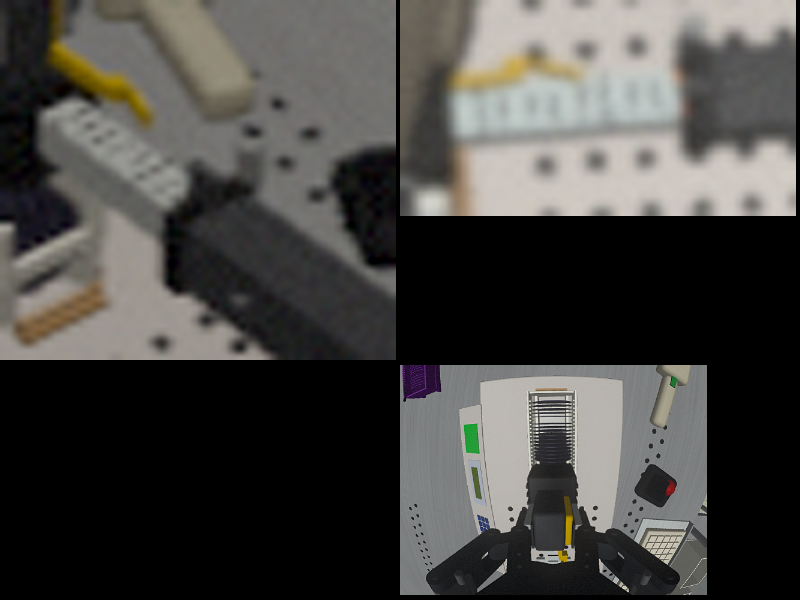

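```bash
python3 - <<'E'
from h import *
t=cv2.imread('pics/t6.png').astype(float);t5=cv2.imread('pics/t5.png').astype(float)
for im in(t,t5):
  for r in((174,177),(177,180),(180,183)):
    p=im[r[0]:r[1],282:296].mean(0);print(r,'R-B',(p[:,2]-p[:,0]).round().astype(int),'G',p[:,1].round().astype(int))
p=t[176:179,258:290].mean(0);print(p.mean(1).round().astype(int))
# px per mm along bar at top of bar
a=np.radians(9.9);n=np.array([.555,.0735]);y=np.array([-np.sin(a),np.cos(a)])
for z in(.13,.15):
  q0=proj('t6',[*(n-.1*y),z]);q1=proj('t6',[*(n-.2*y),z]);print((q0-q1)/100)
s=cv2.imread('pics/s6.png').astype(float)
print('side R-B');print((s[185:200,275:290,2]-s[185:200,275:290,0]).astype(int))
E
```

```text
(174, 177) R-B [ 1  0  1 -1  2 12 26 19  4  1  1  1  1  0] G [194 198 197 195 197 182 139  90  75  75  73  78  81  87]
(177, 180) R-B [-7 -7 -6 -6 -7 -6  0 10  8  2  3  1  0  0] G [181 195 193 182 192 195 165 107  75  70  74  75  82  86]
(180, 183) R-B [-4 -4 -5 -4 -4 -2  3 11 10  2  2  1  0  0] G [176 178 176 175 171 167 146  98  67  65  67  71  81  88]
(174, 177) R-B [ 2  1  0  0 -2 -2 -2  0  0  1  1  0  0  0] G [198 196 197 202 197 185 152  98  76  74  74  76  82  86]
(177, 180) R-B [-7 -6 -7 -8 -6 -5 -5 -3  0  2  1  1  1  0] G [202 190 183 194 187 170 155 111  78  70  70  75  83  87]
(180, 183) R-B [-5 -4 -4 -3 -4 -3 -1 -1  3  2  3  0  1  0] G [177 178 176 177 173 164 140 101  68  63  67  71  82  86]
[157 160 153 157 167 167 169 179 185 187 189 193 191 187 191 189 177 175
 189 184 177 194 199 185 178 191 188 179 192 189 158 106]
[-0.34330257  0.02617645]
[-0.35011326  0.02667234]
side R-B
[[ 4  2  4  3  6  4  0  5  4  3  3  3  2  4  4]
 [ 2  5  5  4  2  4  3  2  2  4  3  4  3  3  3]
 [ 4  4  3  3  3  4  2  1  1  4  3  3  3  7  3]
 [ 4  5  5  4  4  1  0  0 -1  3  3  3  4  2  3]
 [ 3  4  5  5  5  3  0  4  2  1  2  2  6  4  4]
 [ 4  3  4  3  4  2  0 -1 -2 -1  0  0  7  3 -1]
 [ 4  2  5  3  5  3  4 -1 -3  4 -1 -1  1  2  5]
 [ 3  4  5  4  4  5  3  1 -1  3  1  5  0 -1 -5]
 [ 3  3  6  4  2  5  5 -2 -2  1  1  0 -1  0 -1]
 [-1  4  1  5  4  2 -8 -3  0  2 -3 -3  1 -6 -3]
 [ 2  3  4 -1 -3 10  9  1  1  2  4 -1 -3  1 -1]
 [ 2  5  2  0 -9 -2 -3 -1  0  2  1 -1 -2 -2 -2]
 [10  5  3 -5 -5  4 -5 -2  2 -3  2 -1  2  0 -2]
 [11 11  5  1  0  3 -3 -3  3 -4  3 -4  0 -1  2]
 [12 13 10  7 -6 -2 -3  0  0 -1 -4 -1  0  1  0]]
```

The 12 views are used up. The top view shows orange just starting to show at the sleeve mouth. The pixel sums put the extension at about 79 to 79.7 mm, and the tool displacement says 79.7 mm. I'll nudge out about half a millimetre and hold.

```bash
python3 -m crank '[{"angular":[0,0,0],"travel":[0,0,-1.2],"claw":1},{"angular":[0,0,0],"travel":[0,0,-0.9],"claw":1},{"angular":[0,0,0],"travel":[0,0,-0.6],"claw":1}]'
python3 - <<'E'
from h import *
a=[]
for i in range(6):a.append(snap('top','t7').astype(float))
t=np.mean(a,0);t5=cv2.imread('pics/t5.png').astype(float)
d=(t[...,2]-t[...,0]);d5=t5[...,2]-t5[...,0]
print((d-d5)[172:186,285:293].round().astype(int))
o=ctrl.observe();p0=np.array([.5766,-.0497]);a=np.radians(9.9)
print('ext',(np.array(o['ee_pos'][:2])-p0)@[-np.sin(a),np.cos(a)])
goto([.5628,.0293,.1867],9.9)
E
```

```text
clock: 15.03
ee_pos: [0.5624, 0.0298, 0.1868]
ee_rot: [[0.003, 0.987, 0.163], [-0.006, 0.163, -0.987], [-1.0, 0.002, 0.007]]
wrist_force: [-0.6, -4.3, -3.1]
gripper_width: 0.0284
[[ 1 -2 -1  2  1  2  2  2]
 [-1 -1  4  8  1  2  0  0]
 [-2  2 13 33 19  1  2 -2]
 [ 0  6 28 58 39  6 -1  1]
 [-1  6 25 54 34  5 -1  1]
 [ 3  4 17 40 24  6  0 -1]
 [ 1  3 19 46 34  7  3  2]
 [ 3  2 17 40 45 18  0  0]
 [-2  3 13 31 38 14  1  0]
 [ 0  2  6 15 22  7 -1 -1]
 [-1  1  7 11 12  2  2 -3]
 [-1  1  4  8  4  4  0 -3]
 [ 1  1  2  2 -2  0  3 -1]
 [-1 -2  2  1  0  2  1  2]]
ext 0.08072846894555272
t 15.33 pos [0.5624 0.0298 0.1868] w 0.0284 F [-0.5 -5.5 -3.2]
travel [0.1 0.3 0.5] turn [-0.51  0.39 -0.12]
```

```bash
python3 - <<'E'
from h import *
goto([.5628,.0293,.1867],9.9)
ctrl.finish_job()
E
```

```text
t 15.33 pos [0.5624 0.0298 0.1868] w 0.0284 F [-0.5 -5.5 -3.2]
travel [0.1 0.3 0.5] turn [-0.51  0.39 -0.12]
the job is handed in; nothing more can be done
```

The loaded cassette is in the nest with its H-bar end towards the reader's post, and I let go of it. The reader arm is drawn out to the orange mark, and the gripper is still squeezing the button and holding it there. I handed the job in at 15.3 s.

**Cassette:** It seated at the expected height with a press of about 18 N. The picture after release shows it square between the guides. Camera estimates of its position disagreed by 2–3 mm along its length, so I set its place in the nest from one wrist picture showing the cassette and the end guide together.

**Reader arm:**
- **Lock button:** The grip reads 28.4 mm wide, so the button is fully in.
- **Extension:** The tool moved 80.7 mm. The orange showing at the sleeve mouth puts the true extension nearer 80.3 mm, but the picture is coarse (about 3 mm per pixel), so it is only good to about 1 mm.
- **Return spring:** The wrist force is a steady 5 N against the pull, so the spring is being held. The tool is turned about 0.5° from the station's axis.

I didn't touch the empty cassette or anything else on the bench. I didn't take a separate check picture of them at the end.

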